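# Release the coppersmith's tool drawer through its catch hole

### The arm

A 6-joint arm with a two-finger parallel gripper is mounted at the origin on the work surface. World frame = base frame: x ahead of the robot, y to its left, z up, the work surface at z = 0. Lengths are in m, angles in rad, forces in N, time in s.
With the tool pointing down it reaches from about 0.275 to 0.825 m from the base axis. Payload 4.9 kg.
Tool frame: the origin (TCP) lies midway between the tips of the shut fingers; the grasp point (between the pads) lies 19 mm behind it (grip_point_offset is the distance from the TCP to the grasp point, in m); z points along the fingers, x is the direction in which the jaws open and shut, and the axes are right-handed (so a half turn about z gives the same grasp; the last joint's range is limited). The gripper opens to 85 mm and grips with 20 to 120 N. Pads are 22 mm wide; open, the fingers measure 114 mm over their backs; the gripper's body (76 mm by 85 mm) begins 54 mm behind the grasp point. The pads swing forward as they close: fully open they stand 13 mm farther back than shut.
Start: joints at [-1.277, 0.326, -0.193, 1.052, 0, 1.437], TCP at [0.228, -0.5, 0.231] pointing down, gripper open.
Joint ranges: [-2.65, 2.65], [-0.97, 1.79], [-1.3, 1.35], [-1.93, 2.1], [-1.47, 1.37], [-3.14, 3.14]. Speed limits (rad/s): [2.57, 2.57, 3.14, 3.14, 3.14, 3.14].

### API

Orientations are given as a rotation vector (axis times angle).
In Python, from cell import * gives the robot as it stands. Calls block until the motion is done:
- movep(position, orientation): joint-space move of the TCP to a pose.
- move_l(position, velocity=0.15, rot=None, until_force=None): straight line of the TCP; rot=None keeps the orientation; velocity is the mean speed in m/s. With until_force (N) it stops when the force on the tool has changed by that much, and returns True; else False.
- set_joints(angles): joint-space move.
- let_go() and grab(newtons=None): open the fingers fully, or close them until they stop; newtons is the grip in N (None keeps the last).
- sleep(seconds).
- ik(position, orientation): joint angles nearest the present ones, or None.
- get_state(): the state.
- grab_frame(name): name is "scene" or "top"; returns a dict with "img" (400x640x3 uint8, red, green, blue), "fx", "fy", "cx", "cy" (pixels), "cam_to_world" (4x4, takes a point from camera to world coordinates). Camera axes: x right, y down, z forward; pixel columns grow to the right and rows downward; lengths in m; the calibration is good to about 2 mm. A picture is of the moment at which its call begins. There is no depth.
A pose or a line that the arm cannot do raises MotionError and nothing moves.
- sign_off(): hands the job in, once; it reports no verdict.
Trained networks look in the newest picture that a camera, given by its name, has taken for a name from the list of things; names that differ only in an ending like _2 or _b are one class to them, and where a whole thing is asked for, a point or a joint stands for the part that bears it (a point fixed in the world has none). Each returns a list of dicts, best first, with "score" (0 to 1); they miss things now and then, are a little off and sometimes report something else, mostly with a low value. They report only what shows in the picture. A call takes as long as a camera call. They do not tell look-alikes from the thing itself.
- spot_in(camera, name): "centre" ([column, row] in pixels, amid what is visible of it).
- silhouettes(camera, name): "mask" (400x640 bool, what is visible of it) and "centre" ([column, row] in pixels, amid what is visible of it).
- tip_of(camera, name): "centre" ([column, row] in pixels: a listed point, or the origin of a listed thing).
The state is a dict: "clock": time; "q": joint angles; "joint_velocities": joint speeds; "tau": joint torques, N m; "position": TCP position; "eef_rot": TCP orientation; "contact_force": force on the tool from outside, world axes, zero at the start; "wrist_torque": the same for the moment, N m; "finger_gap": opening from 0.0 (shut) to 1.0 (fully open).
Only numpy, scipy, OpenCV 4.12 (cv2) and the standard library are available. Lean on these libraries where they do the work, as an engineer would, in place of code of your own. Each camera call takes 0.05 s, during which the arm holds its last target.

### The job

The drawer of the wooden tool chest is held shut by a spring catch inside. Take the dowel out of its stand, put it down through the small hole in the chest's top and gently press the catch behind it just far enough that the drawer lets go and slides right out by itself; do not force the catch onto its stop. Then stand the dowel back in the hole of its stand and let go, leaving the copper bowl, the small dish and the steel stake head where they are and keeping your hand off the chest.

Things in the scene. Friction and masses are not known exactly. Their poses are not given: they have to be found in the camera images.
- release_hole (a point): Centre of the small round hole in the chest's top, level with the top surface (130 mm above the bench), ringed by thin brass. 14 mm across with a 2 mm chamfer, straight down through a 15 mm board. Axes are the chest's: z up, +x from the drawer's front to the chest's back
- chest: Fixed dark wooden chest, 200 (x) by 240 (y) by 130 mm; origin: centre of its underside, 20 mm behind (+x of) the hole's axis. Its drawer has a plain front without a handle on the -x side and slides out to -x. Never press on the chest, or on the catch inside it, with more than 18 N, nor touch it with the hand (5 N at most)
- drawer (a joint): How far the drawer is out, in m: 0 shut, 0.05 fully out. Once the catch clears its lip a spring drives the drawer out against a damper, at about 25 mm/s at first, fully out in 2 to 4 s, whether the catch is kept down or let up again after the drawer has begun to move
- catch_top (a point): The spring catch: flat steel plate on the drawer, upper face 18 mm below the chest's top at rest; this point is on that face below the hole's axis. It stays under the dowel as the drawer slides. It pushes back with 3 N plus 0.15 N/mm, and up to 2 N friction. It lets go after 5 to 23 mm of travel (hidden lip, set differently each time); 3 mm lower is a hard stop, where force shoots up
- dowel_grip (a point): Middle of the dowel's grip. The loose wooden dowel (45 g) stands upright with its tip down: a shank 10 mm across and 85 mm long with a small bevelled tip, then a turned grip 24 mm across and 50 mm long on top. This point is on the axis, 110 mm above the tip and 25 mm below the top end; z points up along the dowel
- catch: The catch plate as a whole, 70 x 30 x 5 mm. Origin: on its upper face at the middle of its front edge, 10 mm in front (-x of the chest) of the hole's axis; it reaches 60 mm behind that axis
- dowel_tip (a point): Lower end of the dowel, on its axis
- dowel: The dowel as a whole. Origin: its tip; z up along its axis
- stand_hole (a point): Centre of the mouth of the hole in the dowel's stand, 45 mm above the bench. The stand is a fixed wooden block 70 x 70 x 45 mm to the left or the right of the chest; its hole is 13 mm across with a 2 mm chamfer, 35 mm deep, so that the tip of the standing dowel is 10 mm above the bench and the middle of its grip 120 mm
- bowl: Loose copper bowl, 120 mm across and 55 mm high, on the bench on the other side of the chest from the stand. Origin: centre of its foot. To be left alone
- dish: Loose little copper dish, 56 mm across and 30 mm high, on the chest's top near its back, 85 mm or more behind the hole (+x of the chest) and 55 to 85 mm to its +y side. Origin: centre of its foot. To be left alone
- stake: Loose steel stake head with a domed top, 44 mm across and 38 mm high, on the chest's top near its back, 85 mm or more behind the hole (+x of the chest) and 55 to 85 mm to its -y side. Origin: centre of its foot. To be left alone
Not all that is in view belongs to the job. Of the things shaped like the dowel, the wooden one is meant.

How it is judged:
On the way, in this order (a step that is already met when the one before it is completed fails the run):
1. the dowel, put down through the hole, bears on the catch while the drawer is still shut (contact force between dowel and catch above 1 N and z of dowel_tip in the frame of release_hole below -0.012 m and horizontal distance between dowel_tip and release_hole below 0.012 m and value of joint drawer below 0.004 m), for 0.05 s.
2. the drawer has let go and slid out at least 40 mm (value of joint drawer above 0.04 m), for 0.1 s.
At the end, for the whole second after the job is handed in: The drawer is out by at least 40 mm, and the dowel stands at rest and upright (within 0.15 rad), tip down, in the hole of its stand: its tip at least 30 mm below the mouth and within 6 mm of the hole's axis (value of joint drawer above 0.04 m and horizontal distance between dowel_tip and stand_hole below 0.006 m and z of dowel_tip in the frame of stand_hole below -0.03 m and angle between dowel's own z axis and vertical below 0.15 rad and linear speed of dowel below 0.03 m/s); the robot touches nothing.
It fails at once if the dowel presses on the chest or its catch with more than 18 N (contact force between dowel and chest above 18 N).
It fails at once if the hand presses on the chest with more than 5 N (contact force between any of the fingers, the arm and chest above 5 N).
It fails at once if the bowl, the dish or the stake head is moved by more than 20 mm (distance of any of bowl, dish, stake from where it was at the start of the episode above 0.02 m).
It also fails if it takes over 69 s, if anything falls off the work surface, if the arm or the gripper's body presses on something with over 40 N, if the wrist force passes 120 N, or if a joint passes its speed limit or range.

## Working session

There is one attempt and no reset: what is moved stays moved. The work goes in short steps, each a Python script; the robot and the scene stay as the last script left them, time stands still between calls to the robot, and variables do not carry over. Pictures are saved under pics/ and viewed, and the job is handed in when it is done.

```bash
ls; mkdir -p pics; python3 - <<'E'
from cell import *
import cv2
for c in ("scene","top"):
    f=grab_frame(c); cv2.imwrite(f"pics/{c}0.png",f["img"][:,:,::-1]); print(c,f["fx"],f["fy"],f["cx"],f["cy"]);print(f["cam_to_world"])
    for n in ("release_hole","chest","catch_top","dowel_grip","dowel_tip","dowel","stand_hole","bowl","dish","stake"):
        print(n,[(round(d["score"],2),[round(float(v),1) for v in d["centre"]]) for d in tip_of(c,n)][:4])
s=get_state();print(s)
E
```

```text
pics
scene 444.618012200698 444.618012200698 322.2030407419859 204.60772720756117
[[-0.87305859  0.3040457  -0.38121505  1.00608042]
 [ 0.4873927   0.52051387 -0.70108035  0.88779106]
 [-0.01473275 -0.79788566 -0.60262876  0.85398097]
 [ 0.          0.          0.          1.        ]]
release_hole [(0.97, [300.0, 203.7])]
chest [(0.75, [299.2, 239.3])]
catch_top []
dowel_grip [(0.73, [441.2, 242.5]), (0.56, [414.2, 261.2]), (0.53, [411.3, 238.7]), (0.34, [414.2, 281.6])]
dowel_tip [(0.91, [433.1, 322.3]), (0.78, [411.4, 293.1]), (0.78, [405.5, 269.8]), (0.62, [429.4, 276.2])]
dowel [(0.89, [432.0, 325.3]), (0.63, [408.3, 296.7]), (0.62, [433.6, 275.0]), (0.57, [404.6, 270.6])]
stand_hole [(0.6, [413.8, 280.2])]
bowl [(0.93, [280.9, 182.3])]
dish [(0.84, [280.1, 229.8])]
stake [(0.68, [261.2, 194.6])]
top 375.6179564118043 375.6179564118043 318.1679788843739 199.62239662836308
[[-0.00542571 -0.99775411  0.06676295  0.49589026]
 [-0.99924842  0.00284706 -0.03865861  0.05615002]
 [ 0.03838171 -0.06692252 -0.99701967  0.95261253]
 [ 0.          0.          0.          1.        ]]
relea
[... 579 characters left out ...]
8])]
stake [(0.74, [365.6, 141.5])]
{'clock': 1.1, 'q': array([-1.27720436e+00,  3.26187841e-01, -1.92570964e-01,  1.05197353e+00,
        2.95948932e-06,  1.43658340e+00]), 'joint_velocities': array([-0.00085764, -0.0005935 ,  0.00127386,  0.0021278 , -0.00144024,
        0.00184522]), 'tau': array([-4.59763487e-04, -4.43341863e+01,  2.62756687e+01,  1.20597513e-03,
       -2.12156542e-04,  4.22715388e-06]), 'position': array([ 0.22819891, -0.50047454,  0.23129851]), 'eef_rot': array([ 2.64233826e+00, -1.69923697e+00,  7.95252558e-05]), 'contact_force': array([0.15446656, 0.23229974, 0.05270748]), 'wrist_torque': array([0.0617587 , 0.00219918, 0.02483657]), 'finger_gap': 1.0002789023656915}
```

View pics/scene0.png

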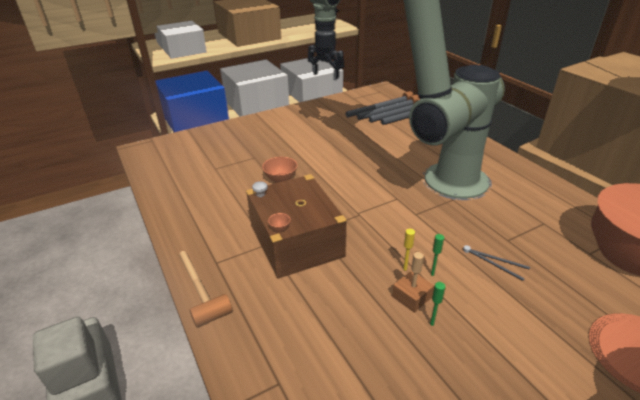

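View pics/top0.png

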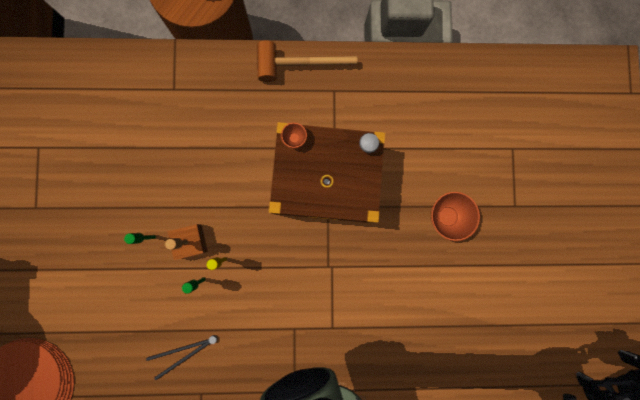

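```bash
python3 - <<'E'
import cv2
a=cv2.imread('pics/scene0.png')[190:350,340:500];cv2.imwrite('pics/scene0c.png',cv2.resize(a,None,fx=3.7,fy=3.7,interpolation=cv2.INTER_CUBIC))
a=cv2.imread('pics/top0.png')[120:320,110:390];cv2.imwrite('pics/top0c.png',cv2.resize(a,None,fx=2.8,fy=2.8,interpolation=cv2.INTER_CUBIC))
E
```

```text
(no output)
```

View pics/scene0c.png

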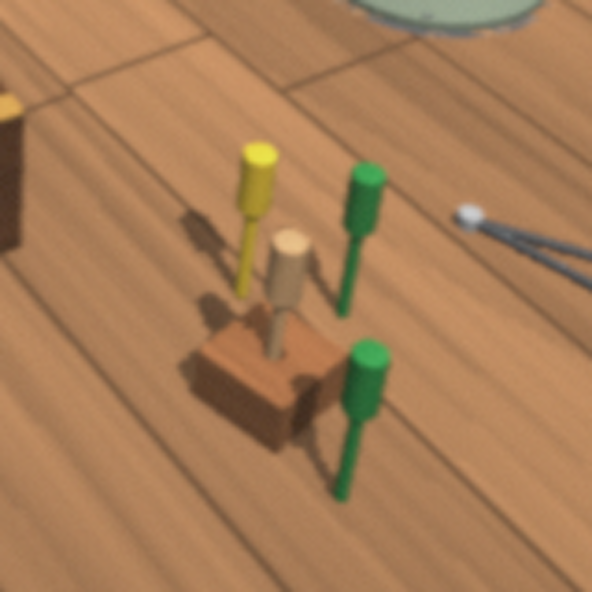

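View pics/top0c.png

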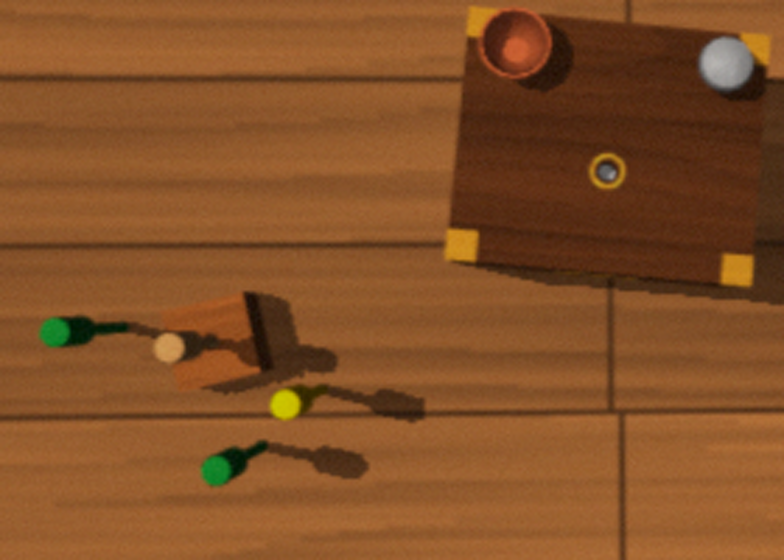

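```bash
cat > h.py <<'E'
import numpy as np
CAM={"scene":(444.618,322.203,204.608,np.array([[-0.87305859,0.3040457,-0.38121505,1.00608042],[0.4873927,0.52051387,-0.70108035,0.88779106],[-0.01473275,-0.79788566,-0.60262876,0.85398097]])),
"top":(375.618,318.168,199.622,np.array([[-0.00542571,-0.99775411,0.06676295,0.49589026],[-0.99924842,0.00284706,-0.03865861,0.05615002],[0.03838171,-0.06692252,-0.99701967,0.95261253]]))}
def ray(c,p):
    f,cx,cy,T=CAM[c]; d=T[:,:3]@np.array([(p[0]-cx)/f,(p[1]-cy)/f,1]); return T[:,3],d/np.linalg.norm(d)
def atz(c,p,z):
    o,d=ray(c,p); return o+d*(z-o[2])/d[2]
def tri(ps,pt):
    A=0;b=0
    for c,p in(("scene",ps),("top",pt)):
        o,d=ray(c,p);P=np.eye(3)-np.outer(d,d);A=A+P;b=b+P@o
    return np.linalg.solve(A,b)
def proj(c,X):
    f,cx,cy,T=CAM[c]; v=T[:,:3].T@(np.asarray(X)-T[:,3]); return np.array([f*v[0]/v[2]+cx,f*v[1]/v[2]+cy])
E
python3 - <<'E'
from h import *
np.set_printoptions(precision=4,suppress=True)
for n,ps,pt,z in [("hole",(300,203.5),(327.1,181.1),.13),("dowel",(418.6,255.7),(170.4,243.9),.145),("yel",(410.5,231.9),(211.8,264.3),.135),("gA",(439.5,237.3),(187.5,288.2),.135),("gB",(440,286.2),(130,238.6),.135)]:
    print(n,tri(ps,pt),atz("scene",ps,z),atz("top",pt,z))
# brass corners in top crop outer corners
for p in [(470,7),(770,36),(447,262),(752,286)]:
    print(atz("top",(p[0]/2.8+110,p[1]/2.8+120),.13))
E
python3 - <<'E'
import cv2
a=cv2.imread('pics/top0.png')[165:197,311:343];cv2.imwrite('pics/holec.png',cv2.resize(a,None,fx=16,fy=16,interpolation=cv2.INTER_CUBIC))
a=cv2.imread('pics/scene0.png')[188:220,284:316];cv2.imwrite('pics/holes.png',cv2.resize(a,None,fx=16,fy=16,interpolation=cv2.INTER_CUBIC))
a=cv2.imread('pics/top0.png')[215:275,140:220];cv2.imwrite('pics/standc.png',cv2.resize(a,None,fx=10,fy=10,interpolation=cv2.INTER_CUBIC))
E
```

```text
hole [0.5934 0.0035 0.1235] [0.5977 0.0108 0.13  ] [0.5919 0.0043 0.13  ]
dowel [0.4571 0.339  0.1392] [0.4617 0.3434 0.145 ] [0.4573 0.3371 0.145 ]
yel [0.4124 0.2539 0.129 ] [0.4174 0.2591 0.135 ] [0.4129 0.2525 0.135 ]
gA [0.3624 0.3047 0.1278] [0.3692 0.3104 0.135 ] [0.3631 0.3029 0.135 ]
gB [0.4688 0.4285 0.1278] [0.4745 0.4329 0.135 ] [0.4687 0.4255 0.135 ]
[0.7227 0.1128 0.13  ]
[ 0.7003 -0.1263  0.13  ]
[0.5208 0.1303 0.13  ]
[ 0.5009 -0.1085  0.13  ]
```

View pics/holec.png

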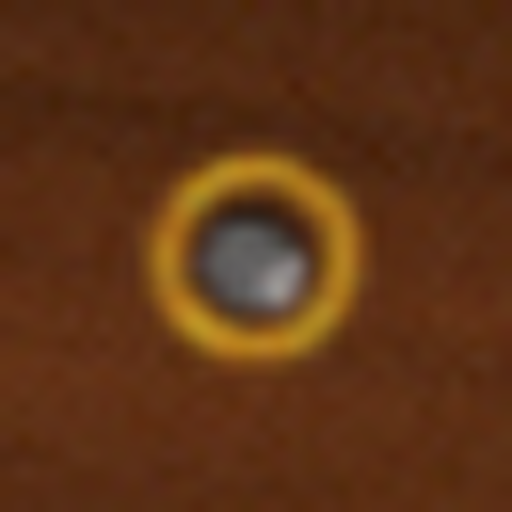

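View pics/holes.png

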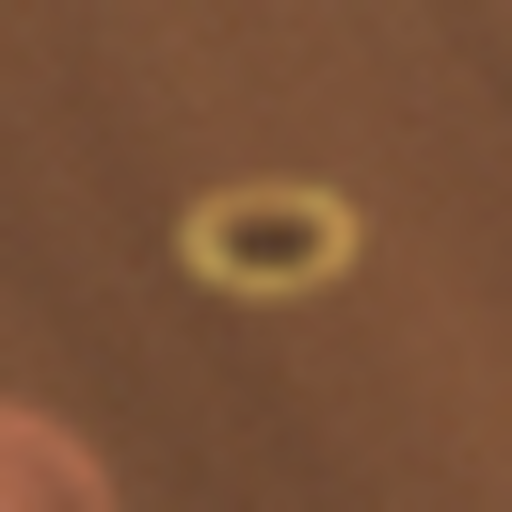

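View pics/standc.png

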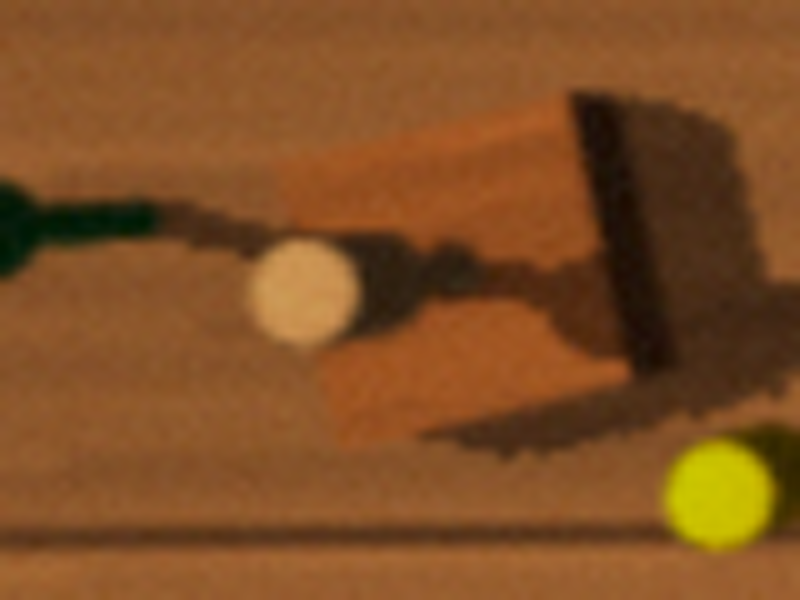

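```bash
cat >> h.py <<'E'
from scipy.spatial.transform import Rotation as Ro
def rv(th):
    c,s=np.cos(th),np.sin(th)
    return Ro.from_matrix(np.array([[c,s,0],[s,-c,0],[0,0,-1.]])).as_rotvec()
def snap(tag,crop=None):
    from cell import grab_frame
    import cv2
    o={}
    for c in ("scene","top"):
        f=grab_frame(c)["img"]; o[c]=f; cv2.imwrite(f"pics/{tag}_{c}.png",f[:,:,::-1])
        if crop:
            x0,y0,x1,y1,s=crop[c]; cv2.imwrite(f"pics/{tag}_{c}_c.png",cv2.resize(np.ascontiguousarray(f[y0:y1,x0:x1,::-1]),None,fx=s,fy=s,interpolation=cv2.INTER_CUBIC))
    return o
E
python3 - <<'E'
from cell import *
from h import *
R=rv(np.radians(-40))
d=np.array([.4585,.3385])
for p in [(*d,.3),(*d,.101),(.592,.005,.35),(.592,.005,.17)]:
    for a in (-40,140,-90,0,90): 
        q=ik(p,rv(np.radians(a))); print(p,a,None if q is None else np.round(q,2))
p=get_state()["position"]
move_l([p[0],p[1],.34],.3)
movep([*d,.30],R)
move_l([*d,.20],.2)
snap("a",{"scene":(340,150,500,310,3.7),"top":(110,180,270,300,5)})
print(get_state()["position"],get_state()["clock"])
E
```

```text
(np.float64(0.4585), np.float64(0.3385), 0.3) -40 [ 0.51  0.33 -0.01  1.23  0.    2.78]
(np.float64(0.4585), np.float64(0.3385), 0.3) 140 [ 0.51  0.33 -0.01  1.23  0.   -0.37]
(np.float64(0.4585), np.float64(0.3385), 0.3) -90 [ 0.51  0.33 -0.01  1.23  0.   -2.64]
(np.float64(0.4585), np.float64(0.3385), 0.3) 0 [ 0.51  0.33 -0.01  1.23  0.    2.08]
(np.float64(0.4585), np.float64(0.3385), 0.3) 90 [ 0.51  0.33 -0.01  1.23  0.    0.51]
(np.float64(0.4585), np.float64(0.3385), 0.101) -40 [ 0.51  0.48 -0.32  0.77  0.    2.78]
(np.float64(0.4585), np.float64(0.3385), 0.101) 140 [ 0.51  0.48 -0.32  0.77  0.   -0.37]
(np.float64(0.4585), np.float64(0.3385), 0.101) -90 [ 0.51  0.48 -0.32  0.77  0.   -2.64]
(np.float64(0.4585), np.float64(0.3385), 0.101) 0 [ 0.51  0.48 -0.32  0.77  0.    2.08]
(np.float64(0.4585), np.float64(0.3385), 0.101) 90 [ 0.51  0.48 -0.32  0.77  0.    0.51]
(0.592, 0.005, 0.35) -40 [-0.12  0.36  0.16  1.37  0.    2.15]
(0.592, 0.005, 0.35) 140 [-0.12  0.36  0.16  1.37  0.   -0.99]
(0.592, 0.005, 0.35) -90 [-0.12  0.36  0.16  1.37  0.    3.03]
(0.592, 0.005, 0.35) 0 [-0.12  0.36  0.16  1.37  0.    1.45]
(0.592, 0.005, 0.35) 90 [-0.12  0.36  0.16  1.37  0.   -0.12]
(0.592, 0.005, 0.17) -40 [-0.12  0.45 -0.17  0.95  0.    2.15]
(0.592, 0.005, 0.17) 140 [-0.12  0.45 -0.17  0.95  0.   -0.99]
(0.592, 0.005, 0.17) -90 [-0.12  0.45 -0.17  0.95  0.    3.03]
(0.592, 0.005, 0.17) 0 [-0.12  0.45 -0.17  0.95  0.    1.45]
(0.592, 0.005, 0.17) 90 [-0.12  0.45 -0.17  0.95  0.   -0.12]
[0.45969649 0.33897579 0.20172811] 5.4083
```

View pics/a_scene_c.png

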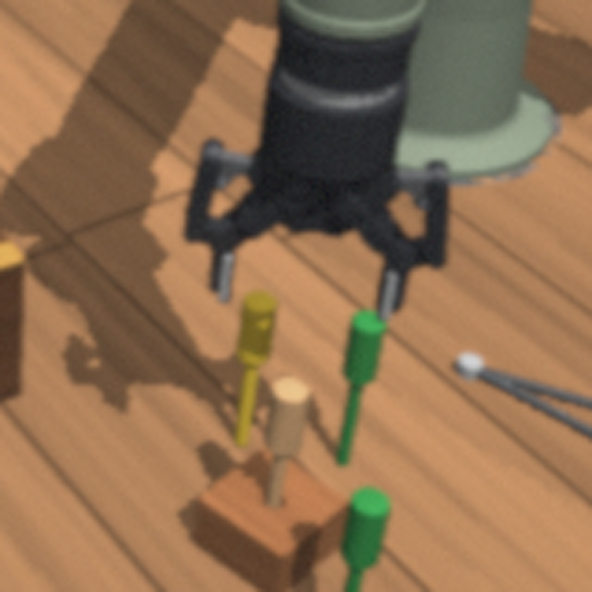

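View pics/a_top_c.png

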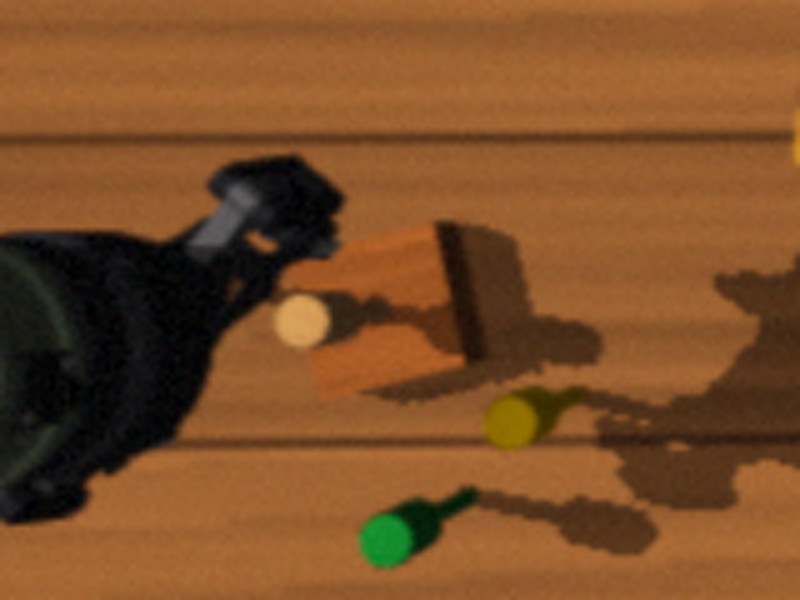

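```bash
python3 - <<'E'
from cell import *
from h import *
s=get_state();print(s["position"],s["q"],s["contact_force"],s["eef_rot"],s["clock"])
p=s["position"]; x=np.array([np.cos(np.radians(-40)),np.sin(np.radians(-40)),0])
for k in (-.0425,0,.0425):
    X=p+x*k+[0,0,.013]; q=proj("scene",X); print(q,(q-[340,150])*3.7)
E
```

```text
[0.45969649 0.33897579 0.20172811] [ 5.06178436e-01  3.83430686e-01 -1.86702291e-01  9.97642168e-01
 -2.97833169e-05  2.77537839e+00] [-0.08725597  1.05248687  0.43874508] [-2.94985935  1.0741153  -0.00314588] 5.4083
[441.50688947 233.24710136] [375.57549103 308.01427504]
[421.71499513 231.08597669] [302.34548197 300.01811374]
[402.194002   228.95443237] [230.11780741 292.13139976]
```

```bash
python3 - <<'E'
from cell import *
from h import *
print(proj("scene",[.4573,.3371,.145]),atz("scene",(417.7,253.3),.145), proj("scene",[.592,.0042,.13]))
sleep(.3);s=get_state();print(s["position"],s["contact_force"])
d=np.array([.4580,.3380])
print(move_l([*d,.101],.12,until_force=6)); sleep(.3)
s=get_state();print(s["position"],s["contact_force"],s["wrist_torque"],s["clock"])
snap("b",{"scene":(340,150,500,310,3.7),"top":(110,180,270,300,5)})
E
```

```text
[418.36766183 253.3900162 ] [0.45843256 0.33609773 0.145     ] [300.78085684 201.61604379]
[0.45878032 0.33868155 0.20063046] [ 0.58962889 -0.42476653  0.16507842]
False
[0.45830797 0.33816992 0.10155591] [-0.30649454  0.52364561  0.45580636] [ 0.0038807  -0.01461813  0.00607916] 6.9833
```

View pics/b_scene_c.png

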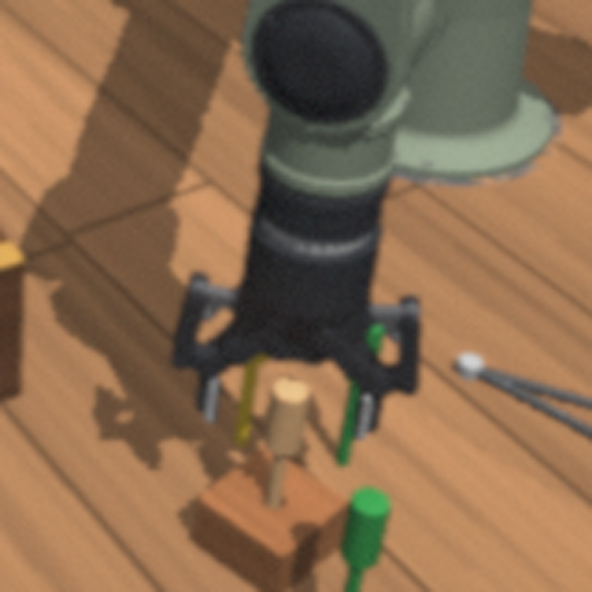

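View pics/b_top_c.png

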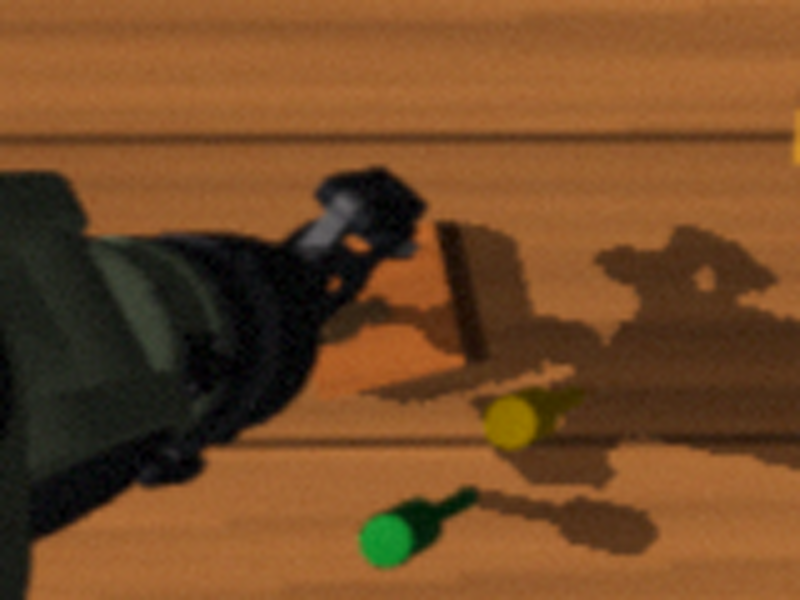

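```bash
python3 - <<'E'
from cell import *
from h import *
grab(40); sleep(.3)
s=get_state();print(s["position"],s["contact_force"],s["wrist_torque"],s["finger_gap"],s["clock"])
snap("c",{"scene":(340,150,500,310,3.7),"top":(110,180,270,300,5)})
E
```

```text
[0.45798085 0.33810977 0.10108064] [-0.27056555  1.53418463  2.97282846] [ 0.03321846  0.19236746 -0.0146442 ] 0.27062446117421585 7.9667
```

View pics/c_scene_c.png

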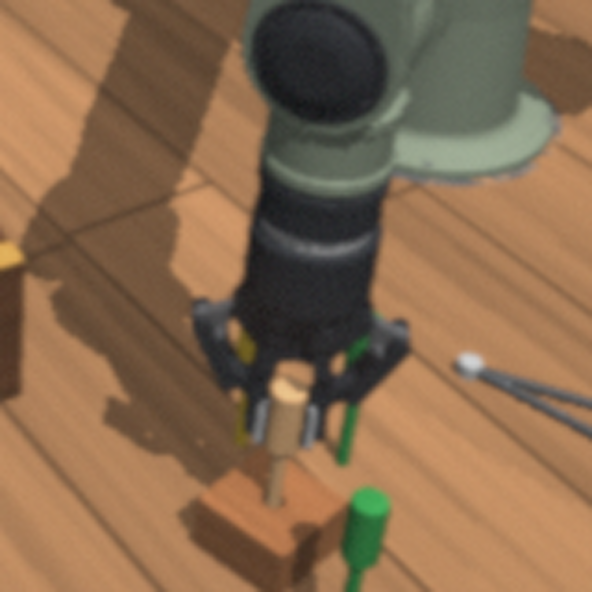

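```bash
python3 - <<'E'
from cell import *
from h import *
R=rv(np.radians(-40))
move_l([.458,.338,.30],.12)
s=get_state();print(s["contact_force"],s["finger_gap"])
movep([.5932,.0053,.30],R)
move_l([.5932,.0053,.229],.1); sleep(.4)
s=get_state();print(s["position"],s["contact_force"],s["wrist_torque"],s["finger_gap"],s["clock"])
snap("d",{"scene":(250,130,350,230,6),"top":(270,130,390,220,6)})
E
```

```text
[ 0.34345993 -0.74198386  0.07343995] 0.2685703957702527
[0.59332279 0.00524012 0.22926298] [ 0.60767322 -0.11900043 -0.30760781] [0.00661516 0.05022213 0.04179264] 0.2710508388740099 12.4833
```

View pics/d_scene_c.png

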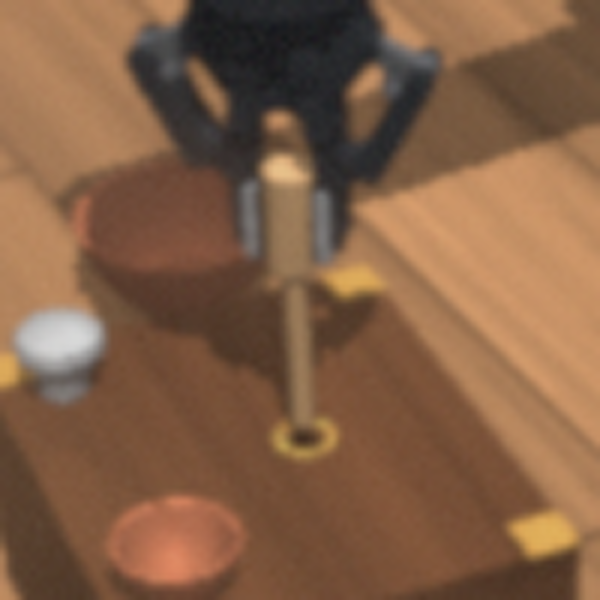

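View pics/d_top.png

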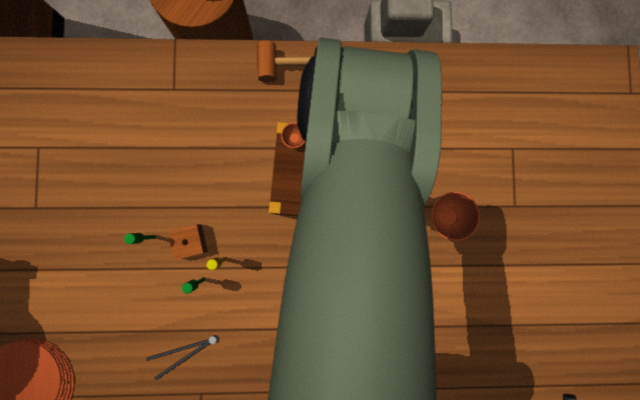

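View pics/d_scene.png

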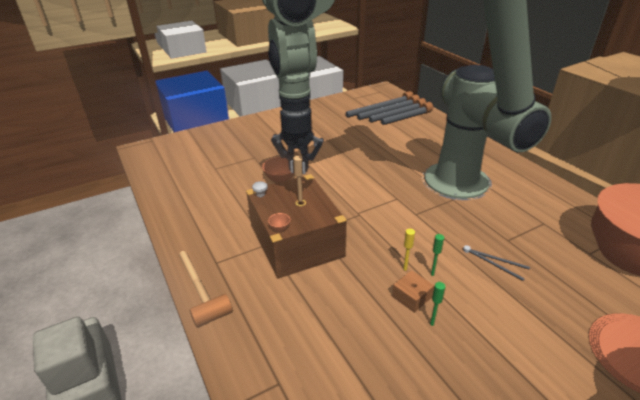

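```bash
python3 - <<'E'
from h import *
h=np.array([.5925,.0047])
sc=lambda X:(proj("scene",X)-[250,130])*6
print("hole",sc([*h,.13]), "obs 305,437")
for z in (.138,.223,.248,.273): print(z,sc([*h,z]))
print("dx",sc([h[0]+.01,h[1],.138]),"dy",sc([h[0],h[1]+.01,.138]))
import cv2
im=cv2.imread("pics/d_scene.png")
cv2.imwrite("pics/d_zoom.png",cv2.resize(im[150:215,280:320],None,fx=9,fy=9,interpolation=cv2.INTER_CUBIC))
cv2.imwrite("pics/d_stand_t.png",cv2.resize(cv2.imread("pics/d_top.png")[215:275,150:220],None,fx=9,fy=9,interpolation=cv2.INTER_CUBIC))
cv2.imwrite("pics/d_stand_s.png",cv2.resize(im[260:320,380:450],None,fx=9,fy=9,interpolation=cv2.INTER_CUBIC))
E
```

```text
hole [304.20373765 430.59491262] obs 305,437
0.138 [303.42873098 416.43360615]
0.223 [294.79542261 258.68151056]
0.248 [292.10881713 209.59052167]
0.273 [289.35037605 159.18691728]
dx [283.68059819 423.06910579] dy [313.49522813 427.81096885]
```

View pics/d_zoom.png

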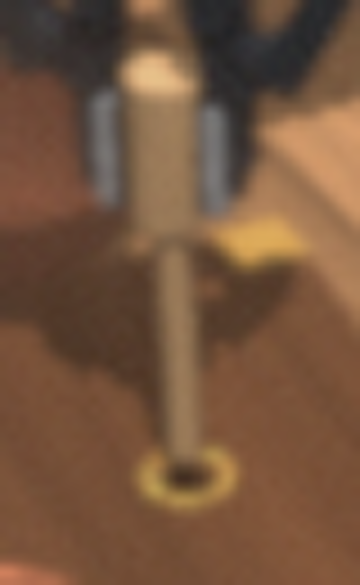

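View pics/d_stand_t.png

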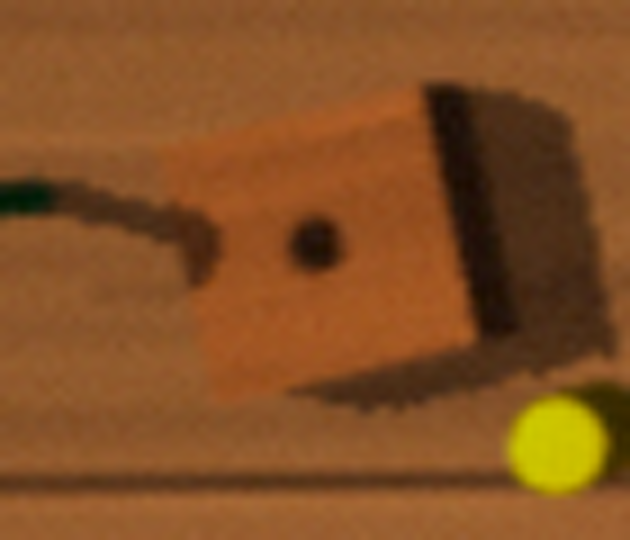

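View pics/d_stand_s.png

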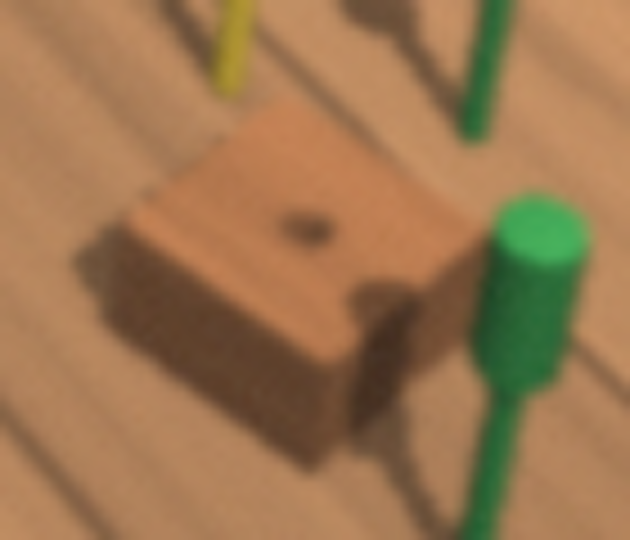

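```bash
python3 - <<'E'
from cell import *
from h import *
ex=np.array([.996,-.088,0]);ey=np.array([.088,.996,0]);H=np.array([.592,.0045,0])
for a in (-.08,-.13):
  for b in (.05,.115):
    for z in (.02,.12):
      X=H+ex*a+ey*b+[0,0,z]; print(a,b,z,proj("scene",X).round(),proj("top",X).round())
X=[.5921,.0053]
move_l([*X,.229],.03); sleep(.2)
f0=get_state()["contact_force"]
r=move_l([*X,.2045],.03,until_force=3); sleep(.25)
s=get_state();print(r,s["position"],s["contact_force"]-f0,s["wrist_torque"],s["clock"])
snap("e",{"scene":(280,150,380,250,6),"top":(230,180,330,260,6)})
E
```

```text
-0.08 0.05 0.02 [335. 235.] [302. 216.]
-0.08 0.05 0.12 [335. 207.] [301. 215.]
-0.08 0.115 0.02 [345. 249.] [275. 214.]
-0.08 0.115 0.12 [346. 221.] [272. 213.]
-0.13 0.05 0.02 [351. 230.] [300. 237.]
-0.13 0.05 0.12 [352. 202.] [299. 238.]
-0.13 0.115 0.02 [361. 244.] [274. 234.]
-0.13 0.115 0.12 [363. 216.] [270. 236.]
False [0.59219168 0.00531048 0.20469166] [-0.70664866  0.68506003 -0.30289818] [ 0.05345575 -0.03122481  0.07347431] 14.25
```

View pics/e_scene_c.png

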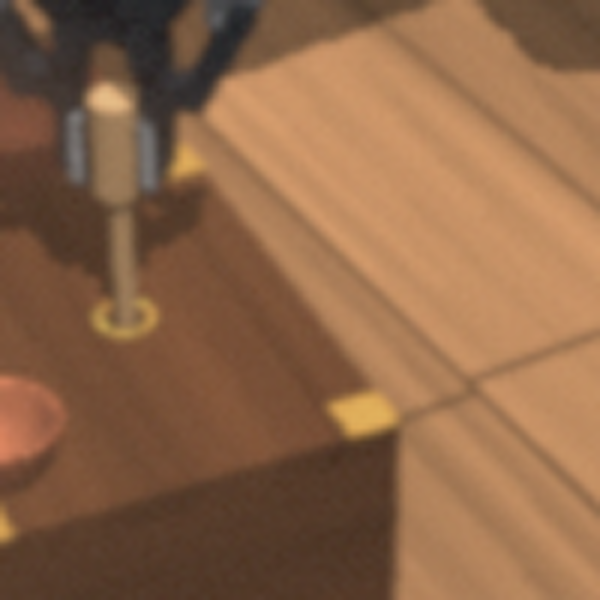

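```bash
cat > press.py <<'E'
from cell import *
from h import *
import cv2
ref=cv2.imread("pics/e_scene.png")[:,:,::-1].astype(int)
def changed():
    f=grab_frame("scene")["img"]
    d=np.abs(f.astype(int)-ref).sum(2)
    return int((d[214:252,347:364]>60).sum()), int((d[214:252,372:390]>60).sum()), f
X=[.5921,.0053]
f0=get_state()["contact_force"]
z=.2045; n=0; zc=None
print("base",changed()[:2],f0)
while z>.2045-.032:
    z-=.0008; n+=1
    hit=move_l([*X,z],.01,until_force=9)
    sleep(.1)
    a,b,f=changed(); s=get_state(); df=s["contact_force"]-f0
    print(f"{n} z {z:.4f} act {s['position'][2]:.4f} F {df.round(1)} ch {a} {b} {hit} t {s['clock']:.2f}")
    if a>25: print("drawer moving"); break
    if df[2]>11.5 or hit: print("force stop"); break
    if s["clock"]>40: print("time"); break
cv2.imwrite("pics/f_scene.png",f[:,:,::-1])
E
python3 press.py
```

```text
base (0, 0) [ 1.01116128 -0.07552587 -0.85201784]
1 z 0.2037 act 0.2037 F [-1.7 -0.5 -0. ] ch 0 0 False t 14.80
2 z 0.2029 act 0.2031 F [-1.7 -0.1  1.8] ch 0 0 False t 15.20
3 z 0.2021 act 0.2028 F [-1.3  1.2  6. ] ch 0 0 False t 15.60
4 z 0.2013 act 0.2022 F [-3.1  0.2  7.6] ch 0 0 False t 16.00
5 z 0.2005 act 0.2014 F [-3.2  0.5  7.3] ch 0 0 False t 16.40
6 z 0.1997 act 0.2007 F [-1.8 -0.8  7.2] ch 0 0 False t 16.80
7 z 0.1989 act 0.1998 F [-3.   0.8  8.2] ch 0 0 False t 17.20
8 z 0.1981 act 0.1991 F [-2.7  1.3  7.2] ch 0 0 False t 17.60
9 z 0.1973 act 0.1983 F [-3.2  0.7  7.6] ch 0 0 False t 18.00
10 z 0.1965 act 0.1975 F [-2.7 -0.2  8.1] ch 0 0 False t 18.40
11 z 0.1957 act 0.1967 F [-2.   0.7  7.5] ch 0 0 False t 18.80
12 z 0.1949 act 0.1960 F [-3.5 -0.3  8.9] ch 0 0 False t 19.20
13 z 0.1941 act 0.1952 F [-3.  -0.4  8.8] ch 0 0 False t 19.60
14 z 0.1933 act 0.1944 F [-2.  -0.5  8.6] ch 0 0 False t 20.00
15 z 0.1925 act 0.1936 F [-2.8  1.2  9.2] ch 0 0 False t 20.40
16 z 0.1917 act 0.1928 F [-3.6 -0.5 10. ] ch 0 0 False t 20.80
17 z 0.1909 act 0.1921 F [-2.6  0.3  8.6] ch 0 0 Fa
[... 271 characters left out ...]
1869 act 0.1881 F [-2.6  0.5  9. ] ch 0 0 False t 23.20
23 z 0.1861 act 0.1874 F [-3.3  0.7  9.9] ch 0 0 False t 23.60
24 z 0.1853 act 0.1866 F [-3.1  0.5  9.2] ch 0 0 False t 24.00
25 z 0.1845 act 0.1858 F [-3.3  0.7  9.6] ch 0 0 False t 24.40
26 z 0.1837 act 0.1850 F [-2.8  1.  10. ] ch 0 0 False t 24.80
27 z 0.1829 act 0.1842 F [-3.4 -0.2 10. ] ch 0 0 False t 25.20
28 z 0.1821 act 0.1834 F [-3.6  0.3 10.3] ch 0 0 False t 25.60
29 z 0.1813 act 0.1826 F [-3.   0.6  9.8] ch 0 0 False t 26.00
30 z 0.1805 act 0.1817 F [-2.8 -0.5  9. ] ch 0 0 False t 26.40
31 z 0.1797 act 0.1800 F [-3.9  0.7  6.4] ch 0 0 False t 26.80
32 z 0.1789 act 0.1791 F [-3.7  0.7  5.9] ch 37 0 False t 27.20
drawer moving
```

```bash
python3 - <<'E'
from cell import *
from h import *
sleep(2.0)
s=get_state();print(s["position"],s["contact_force"],s["clock"])
snap("g",{"scene":(240,150,380,280,5),"top":(230,180,330,260,6)})
E
```

```text
[0.5913998  0.00541068 0.17914735] [-3.18063529  0.27964161  5.02175834] 29.2
```

View pics/g_scene_c.png

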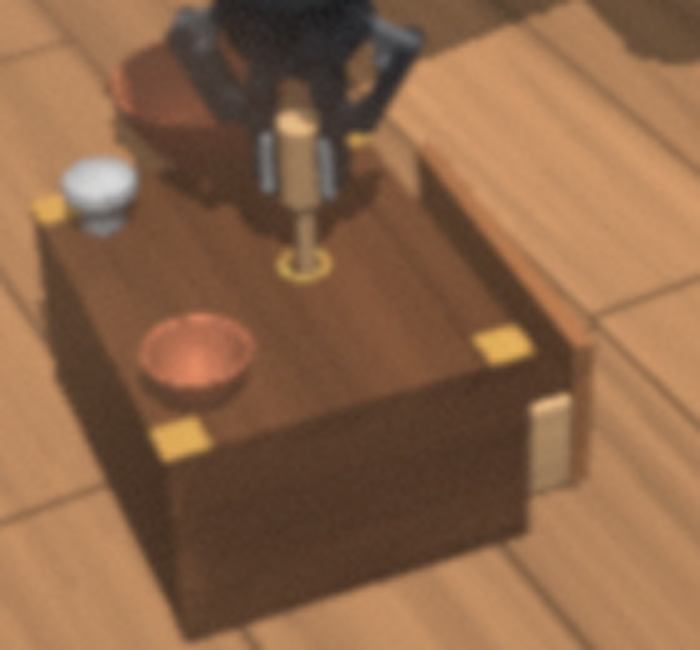

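View pics/g_top_c.png

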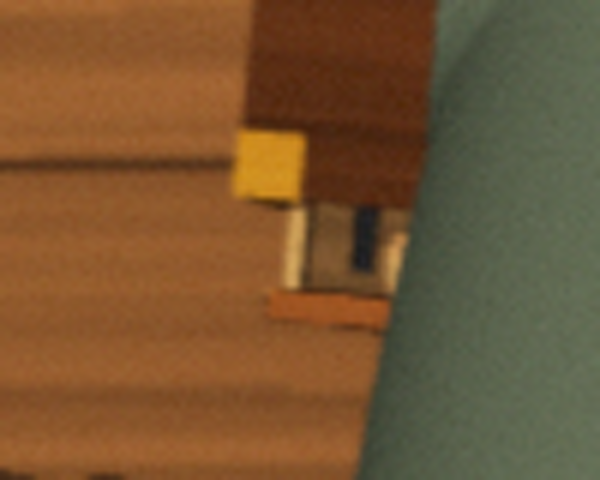

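```bash
python3 - <<'E'
from cell import *
from h import *
R=rv(np.radians(-40))
move_l([.5921,.0053,.21],.05)
move_l([.5921,.0053,.30],.12)
movep([.458,.338,.30],R)
move_l([.458,.338,.146],.12); sleep(.4)
s=get_state();print(s["position"],s["contact_force"],s["wrist_torque"],s["finger_gap"],s["clock"])
snap("h",{"scene":(370,210,450,310,6),"top":(110,180,270,300,5)})
E
```

```text
[0.45806282 0.33803    0.14615973] [-0.35846732 -0.02339249 -0.99246663] [0.01356778 0.00436684 0.0063381 ] 0.27084027202953803 34.15
```

View pics/h_scene_c.png

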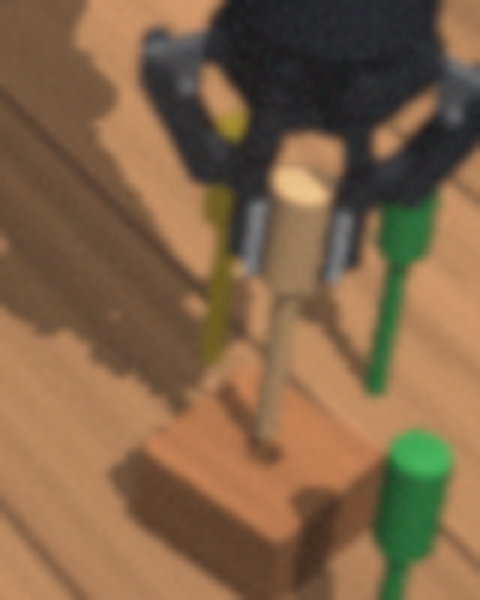

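View pics/h_top.png

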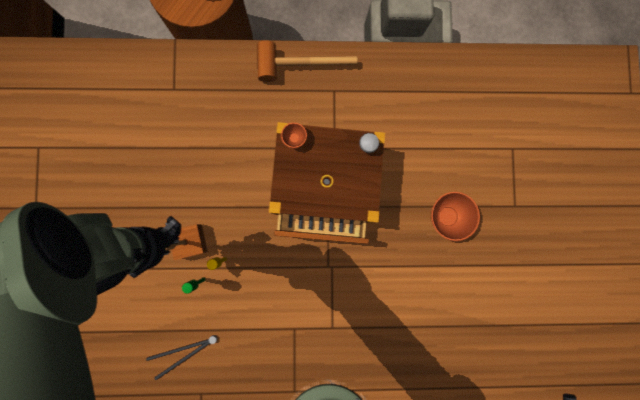

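```bash
python3 - <<'E'
from cell import *
from h import *
r=move_l([.458,.338,.1025],.03,until_force=5); sleep(.3)
s=get_state();print(r,s["position"],s["contact_force"],s["wrist_torque"],s["finger_gap"],s["clock"])
snap("i",{"scene":(370,210,450,310,6),"top":(110,180,270,300,5)})
E
```

```text
False [0.45804244 0.33801294 0.10255957] [0.2891352  0.88755352 0.68571329] [0.02718942 0.01724084 0.02199322] 0.27070561649618485 36.15
```

View pics/i_scene_c.png

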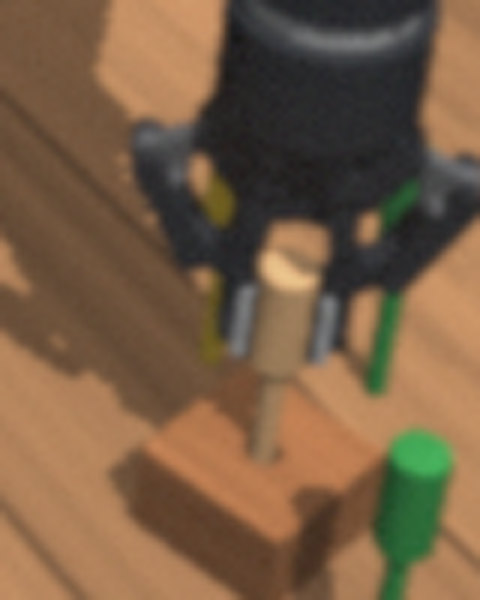

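```bash
python3 - <<'E'
from cell import *
from h import *
let_go(); sleep(.3)
s=get_state();print(s["position"],s["contact_force"],s["finger_gap"],s["clock"])
move_l([.458,.338,.30],.1); sleep(.5)
movep([.40,.05,.42],rv(np.radians(-40)));
s=get_state();print(s["clock"])
snap("j",{"scene":(340,190,500,350,3.7),"top":(110,120,390,320,2.8)})
E
```

```text
[0.45801338 0.33799495 0.10250065] [-0.0621216   0.10209348 -0.58039137] 1.0021149067188329 37.175
41.0083
```

View pics/j_scene_c.png

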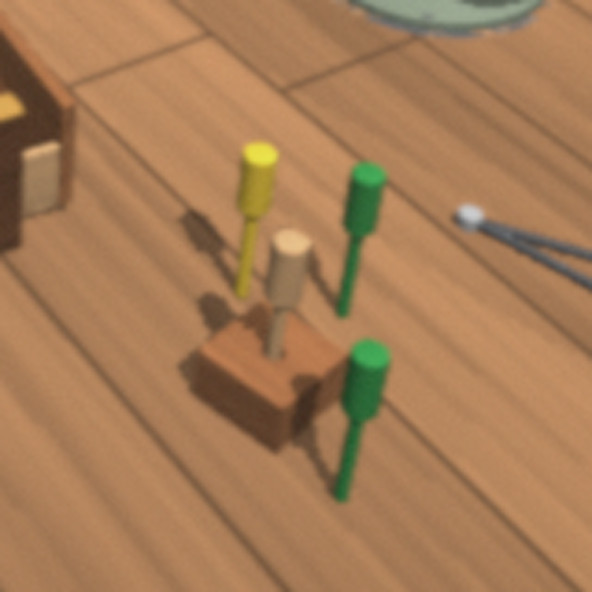

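View pics/j_top_c.png

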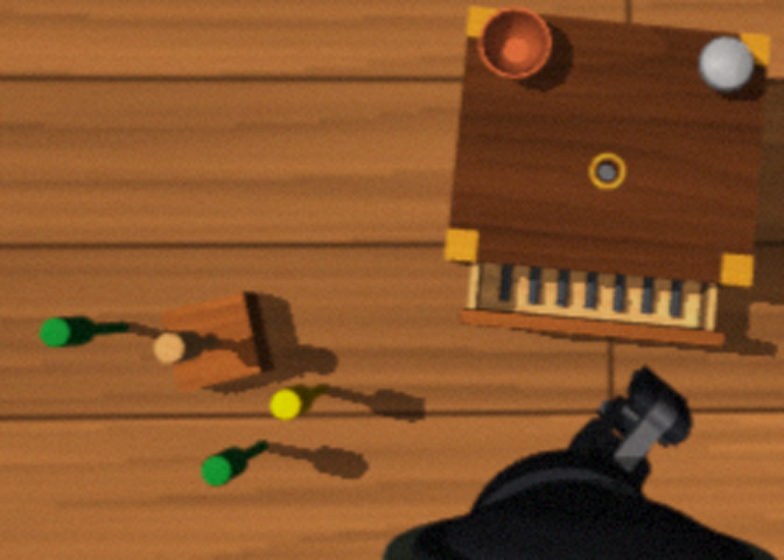

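View pics/j_scene.png

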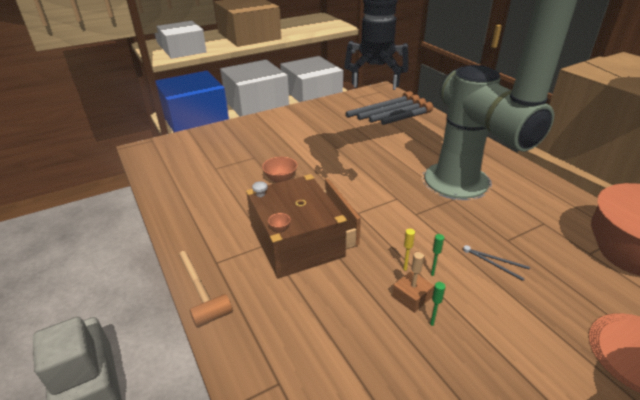

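```bash
python3 - <<'E'
from cell import *
from h import *
ex=np.array([.996,-.088]);C=np.array([.6112,.002])
for p in [(465,320),(720,343)]:
    for z in (.10,.12): print(z,-(atz("top",(p[0]/2.8+110,p[1]/2.8+120),z)[:2]-C)@ex-.1)
sleep(.3); print(get_state()["clock"],get_state()["joint_velocities"].round(4)); sign_off()
E
```

```text
0.1 0.045918703282753076
0.12 0.04530165862161603
0.1 0.04759873945612533
0.12 0.04694228565861605
41.4083 [-0.0043 -0.0036 -0.0001 -0.0003 -0.0013  0.0014]
the job is handed in; nothing more can be done
```

I've handed the job in at 41.4 s: the drawer is out and the wooden dowel is back in its stand. `sign_off` gives no verdict, so whether it passed is unconfirmed.

- **Pressing the catch:** I put the dowel down through the brass-ringed hole and lowered it in 0.8 mm steps. The contact force stayed around 10 N at most. After about 23–24 mm of travel the force fell from about 9 N to 6 N. The drawer then began to slide, so I stopped there, with no sign of the hard stop.
- **Returning the dowel:** It went back into its hole with less than 1 N of side force, and I let go and moved the arm clear.
- **Final pictures:**
  - The drawer measures roughly 45–48 mm out from the top camera (the pixel reading is good to a few mm).
  - The dowel stands upright at the same pixels as at the start.
  - The bowl, dish, stake head and coloured pins look unmoved.
- **Disagreement:** The two cameras gave positions 6–8 mm apart for the same points. I positioned by the dowel's offset from the hole, on which they agreed to about 1.5 mm, and checked it in pictures before each insertion.

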